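# Right the tipped seed jars in the sample lane

### The arm

A 6-joint arm with a two-finger parallel gripper is mounted at the origin on the work surface. World frame = base frame: x ahead of the robot, y to its left, z up, the work surface at z = 0. Lengths are in m, angles in rad, forces in N, time in s.
With the tool pointing down it reaches from about 0.375 to 0.975 m from the base axis. Payload 3.8 kg.
Tool frame: the origin (TCP) lies midway between the tips of the shut fingers; the grasp point (between the pads) lies 19 mm behind it; z points along the fingers, y is the direction in which the jaws open and shut (so a half turn about z gives the same grasp; the last joint's range is limited). The gripper opens to 88 mm and grips with 3 to 60 N. Pads are 18 mm wide; open, the fingers measure 123 mm over their backs; the gripper's body (75 mm by 187 mm) begins 45 mm behind the grasp point.
Start: joints at [1.3, 0.264, 1.604, -0, 1.274, -0.037], TCP at [0.156, 0.657, 0.239] pointing down, gripper open.
Joint ranges: [-2.63, 2.63], [-0.94, 2.18], [0.31, 2.57], [-1.31, 4.45], [0, 2.66], [-2.55, 2.55]. Speed limits (rad/s): [2.57, 2.57, 3.14, 3.14, 3.14, 3.14].

### API

Orientations are given as a rotation vector (axis times angle).
In Python, from rig import ctrl, cams gives the robot as it stands.
- The arm moves only by the shell command python3 -m handwheel 'ROWS' [FORCE]. ROWS is JSON, a list that holds one entry, the list of rows, each a list of 5 numbers: the shift along the tool's x, y, z in m, then the turn about the tool's z in degrees, then the closure, from 0 (fully open) to 1 (shut). In form: [[[dx, dy, dz, yaw, grip], ...]]. A call has 1 to 5 rows; each row shifts and turns the commanded pose from where the row before left it, along the tool's axes as they then stand; what a row does not reach is not made up. A row lasts 1/8 s, in which the tool goes at most 62.5 mm and 10.7 degrees, less where a joint would pass 70% of its speed; a pose out of reach is approached as far as the arm can. A call is refused whole if a number of a shift passes 0.0625 or a number of a turn 10.7, either way. A call with a gripper value outside its range is refused whole. The fingers move at their own pace and stop on an object; FORCE is the grip in N (left out, the last holds). Time passes only in rows, so rows that do not move let the fingers close. It gives the time, the measured TCP pose, the force and the opening at its end, in the units of the state.
- ctrl.get_obs(): the state, without advancing time (a new reading comes with each control period).
- cams.capture(name): name is "side" or "top"; returns a dict with "frame" (384x512x3 uint8, blue, green, red), "vertical_fov" (degrees; the focal length in pixels is half the picture's height over the tangent of half this angle, whatever the lens; pixels are square), "cx", "cy" (the principal point, pixels), "k1" (the pictures are not rectified: a ray, as slopes to the right and down, at radius r is drawn at 1 + k1 r^2 times it, then the intrinsics apply), "position" and "orientation" of the camera in the world. Camera axes: x right, y down, z forward; pixel columns grow to the right and rows downward; lengths in m; the calibration is good to about 2 mm. A picture is of the moment at which its call begins. There is no depth.
- ctrl.sign_off(): hands the job in, once; it reports no verdict.
The state is a dict: "clock": time; "joint_pos": joint angles; "dq": joint speeds; "joint_torque": joint torques, N m; "tool_pos": TCP position; "eef_rot": TCP orientation; "force": force on the tool from outside, world axes, zero at the start; "ft_torque": the same for the moment, N m; "opening": opening from 0.0 (shut) to 1.0 (fully open).
Only numpy, scipy, OpenCV 4.12 (cv2) and the standard library are available. Lean on these libraries where they do the work, as an engineer would, in place of code of your own. Each camera call takes 0.05 s, during which the arm holds its last target. There are 200 camera calls.

### The job

Two of the seed sample jars in the narrow aluminium tray have tipped over. Stand both upright on the tray floor, one in each gap between the standing jars and clear of the jars on either side, setting them down gently rather than letting them fall, and leave the three standing jars and the two culture dishes beside the tray where they are.

Things in the scene. Friction and masses are not known exactly. Their poses are not given: they have to be found in the camera images.
- lane: Shallow aluminium tray fixed to the bench, its long side along its own y axis: inside 460 mm long and 50 mm wide. Origin at the centre of its underside, on the bench. Its floor is 3 mm above the bench and its lips are 10 mm above the bench, 4 mm thick. Three jars stand in it, near its own y = +184 mm, 0 and -184 mm; in each of the two gaps between them lies one tipped jar.
- jar_a: Tipped green glass jar, 84 mm tall, 0.14-0.28 kg: body 44 mm diameter over the lower 58 mm, neck 26 mm, white cap 30 mm diameter, 16 mm high, on top. Origin on its axis at mid height (42 mm from base and from cap top); own z runs from base to cap. Lies in either gap along the lane, cap towards the tray's +y, cap centre 22 mm over the tray floor.
- jar_b: Tipped glass jar, same shape, sizes, mass range, origin and axes as jar_a. Lies along the lane in the other gap, its cap towards the tray's -y. Between each end of a tipped jar and the next standing jar are 16 to 40 mm free. A cap pinched lightly (3-5 N) across the lane can swivel in the pads.
- stand_l: Jar of the same shape, size, origin (mid height) and axes as jar_a. Stands upright in the tray and must be left standing where it is. It is the one at the tray's +y end.
- stand_m: Jar of the same shape, size, origin (mid height) and axes as jar_a. Stands upright in the tray and must be left standing where it is. It is the one in the middle.
- stand_r: Jar of the same shape, size, origin (mid height) and axes as jar_a. Stands upright in the tray and must be left standing where it is. It is the one at the tray's -y end.
- dish_a: Closed glass culture dish, 95 mm diameter, 18 mm tall, origin at the centre of its underside; on the bench on the far (+x) side of the tray, leave alone.
- dish_b: The other closed glass culture dish, 95 mm diameter, 18 mm tall, origin at the centre of its underside; on the bench on the far (+x) side of the tray, leave alone.

How it is judged:
By the outcome, as a careful person would: the job done as asked, in the order asked, and still so for the second after the job is handed in, with the robot touching nothing.
It also fails if it takes over 58 s, if anything falls off the work surface, if the arm or the gripper's body presses on something with over 40 N, if the wrist force passes 120 N, or if a joint passes its speed limit or range.

## Working session

There is one attempt and no reset: what is moved stays moved. The work goes in short steps, Python scripts to look and compute and a shell command to move; the robot and the scene stay as the last step left them, time stands still between calls to the robot, and variables do not carry over. Pictures are saved under pics/ and viewed, about 8 in all and at most 12, crops included, and the job is handed in when it is done.

```bash
mkdir -p pics; ls; cat > h.py <<'E'
import numpy as np, cv2
from scipy.spatial.transform import Rotation as R
from rig import ctrl, cams
def shot(n,f):
    c=cams.capture(n); cv2.imwrite(f'pics/{f}.png',c['frame']); 
    import pickle; pickle.dump(c,open(f'pics/{f}.pkl','wb')); return c
def load(f):
    import pickle; return pickle.load(open(f'pics/{f}.pkl','rb'))
def rot(c):
    o=np.array(c['orientation'],float)
    return R.from_rotvec(o).as_matrix() if o.shape==(3,) else (o if o.shape==(3,3) else None)
def K(c):
    f=192/np.tan(np.radians(c['vertical_fov'])/2); return np.array([[f,0,c['cx']],[0,f,c['cy']],[0,0,1]])
D=lambda c:np.array([c['k1'],0,0,0,0.])
def onz(c,px,z):
    u=cv2.undistortPoints(np.array(px,float).reshape(-1,1,2),K(c),D(c)).reshape(-1,2)
    d=np.c_[u,np.ones(len(u))]@rot(c).T; p=np.array(c['position'])
    return p+d*((z-p[2])/d[:,2])[:,None]
def proj(c,P):
    Rm=rot(c).T; p=np.array(c['position'])
    return cv2.projectPoints(np.array(P,float).reshape(-1,1,3),cv2.Rodrigues(Rm)[0],-Rm@p,K(c),D(c))[0].reshape(-1,2)
E
python3 - <<'E'
from h import *
print(ctrl.get_obs())
for n in('top','side'):
    c=shot(n,n+'0'); print({k:v for k,v in c.items() if k!='frame'})
E
```

```text
pics
{'clock': 0.0, 'joint_pos': array([ 1.30008684e+00,  2.64747730e-01,  1.60532371e+00, -2.79029597e-05,
        1.27371811e+00, -3.69222172e-02]), 'dq': array([ 0.0013962 , -0.00123878, -0.00073042,  0.0001756 , -0.00070176,
        0.00097976]), 'joint_torque': array([-6.62929524e-04, -5.02099979e+01, -3.56882143e+01,  7.25709787e-02,
        2.89560424e-02, -1.46604834e-04]), 'tool_pos': array([0.156212  , 0.65596096, 0.23741882]), 'eef_rot': array([-0.36634725, -3.11984507,  0.00341623]), 'force': array([ 0.46528652, -0.01497799,  0.26984267]), 'ft_torque': array([0.01372724, 0.05286154, 0.0351547 ]), 'opening': 0.9992849470224165}
{'vertical_fov': 52.94764649115883, 'cx': 252.07635858204108, 'cy': 192.92137061138678, 'k1': -0.11875618091140916, 'position': array([0.56342959, 0.02814892, 0.87864047]), 'orientation': array([-2.16173897,  2.20879901, -0.03770563])}
{'vertical_fov': 46.41730487924218, 'cx': 255.60387063340752, 'cy': 192.74276444918246, 'k1': -0.032959352791920055, 'position': array([ 0.12339108, -0.52314039,  0.52059894]), 'orientation': array([-2.03923302,  0.7870245 , -0.42191761])}
```

```bash
python3 - <<'E'
import cv2
for n in('top','side'):
    cv2.imwrite(f'pics/{n}0b.png',cv2.resize(cv2.imread(f'pics/{n}0.png'),(800,600),interpolation=cv2.INTER_CUBIC))
E
```

```text
(no output)
```

View pics/top0b.png

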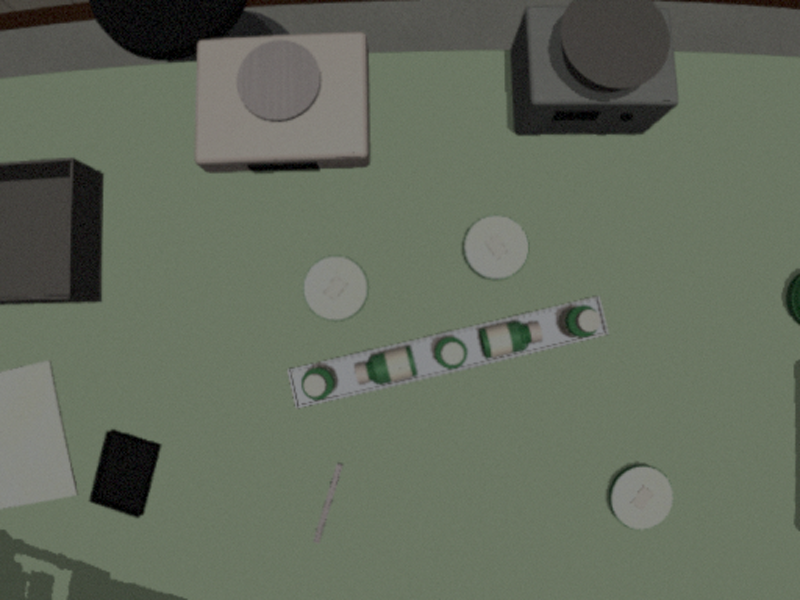

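View pics/side0b.png

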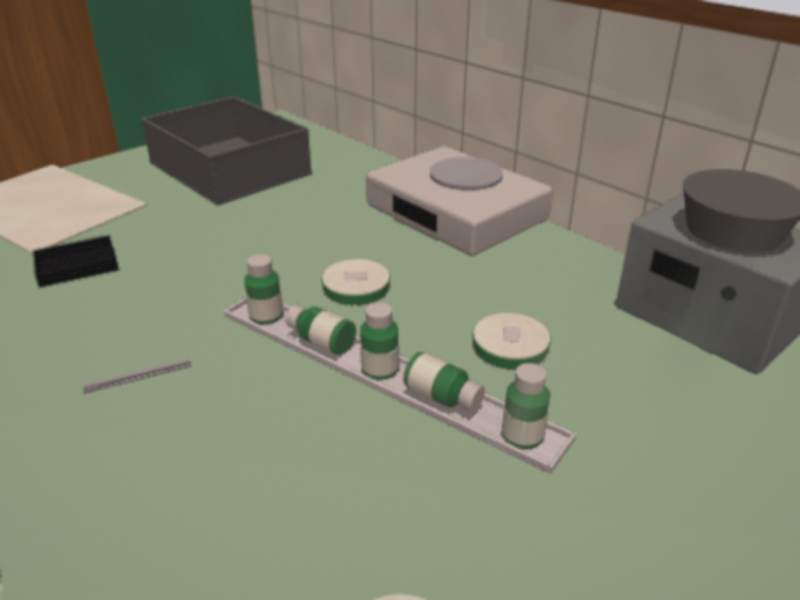

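The tray runs from about (297,387) to (602,315) in the scaled top view, with tipped jars near (385,366) and (510,338). I'm enlarging that area to measure it.

```bash
python3 - <<'E'
import cv2,numpy as np
a=cv2.imread('pics/top0.png')[182:264,182:392]
L=cv2.resize(a[:,:110],None,fx=7,fy=7,interpolation=cv2.INTER_CUBIC)[160:,:]
Rr=cv2.resize(a[:,100:],None,fx=7,fy=7,interpolation=cv2.INTER_CUBIC)[:420]
def grid(im,x0,y0):
    im=cv2.convertScaleAbs(im,alpha=1.5)
    for x in range(im.shape[1]):
        ox=x0+x/7
        if abs(ox/10-round(ox/10))<1e-6: cv2.line(im,(x,0),(x,8),(0,0,255),1);cv2.putText(im,str(round(ox)),(x,20),0,.4,(0,0,255))
    for y in range(im.shape[0]):
        oy=y0+y/7
        if abs(oy/10-round(oy/10))<.007: cv2.putText(im,'-'+str(round(oy)),(0,y+4),0,.4,(0,0,255))
    return im
cv2.imwrite('pics/L.png',grid(L,182,182+160/7)); cv2.imwrite('pics/R.png',grid(Rr,282,182)); print(L.shape,Rr.shape)
E
```

```text
(414, 770, 3) (420, 770, 3)
```

View pics/L.png

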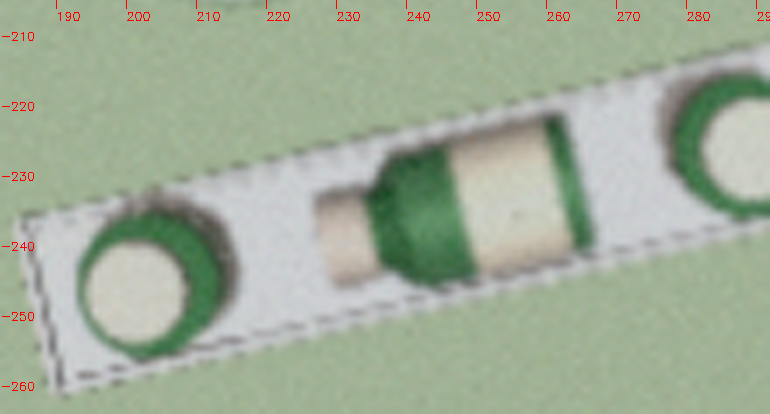

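View pics/R.png

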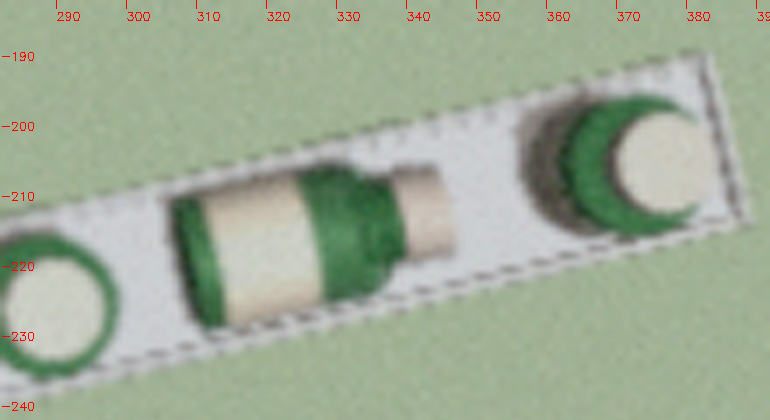

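```bash
python3 - <<'E'
from h import *
c=load('top0')
L=lambda x,y:((x+.5)/7-.5+182,(y+.5)/7-.5+182+160/7)
Q=lambda x,y:((x+.5)/7-.5+282,(y+.5)/7-.5+182)
k=onz(c,[L(22,217),L(57,390),Q(745,222),Q(703,52)],.010)
print('corners',k.round(4)); print([np.linalg.norm(k[i]-k[i-1]).round(4) for i in range(4)])
ctr=k.mean(0); s=onz(c,[L(134,293),Q(54,306),Q(662,162)],.087); print('caps',s.round(4))
ax=s[0]-s[2]; ax/=np.linalg.norm(ax); e=k[0]+k[1]-k[2]-k[3]; e/=np.linalg.norm(e)
print('yaw deg',np.degrees([np.arctan2(-ax[0],ax[1]),np.arctan2(-e[0],e[1])]))
t=np.array([-e[1],e[0],0])*-1  # tray x
o=ctr
print('centre',o); e[2]=0
def loc(p): return [round(float((p-o)@t)*1e3,1),round(float((p-o)@e)*1e3,1)]
for p in s: print('stand',loc(p))
j=onz(c,[L(324,245),L(578,180),Q(450,213),Q(184,264)],.025)
for p in j: print('tip',p.round(4),loc(p))
print(np.linalg.norm(j[0]-j[1]),np.linalg.norm(j[2]-j[3]))
ob=ctrl.get_obs(); print(R.from_rotvec(ob['eef_rot']).as_matrix().round(4))
# side check: project
cs=load('side0'); print((proj(cs,np.r_[s,j])/.64).round(0).tolist())
E
```

```text
corners [[ 0.5169  0.1983  0.01  ]
 [ 0.4609  0.1879  0.01  ]
 [ 0.5567 -0.2637  0.01  ]
 [ 0.6122 -0.2519  0.01  ]]
[np.float64(0.4601), np.float64(0.0569), np.float64(0.4617), np.float64(0.0568)]
caps [[ 0.4982  0.1504  0.087 ]
 [ 0.5377 -0.0323  0.087 ]
 [ 0.5756 -0.2134  0.087 ]]
yaw deg [12.01989288 11.96706897]
centre [ 0.53668335 -0.03235981  0.01      ]
stand [0.2, 186.7]
stand [1.0, -0.2]
stand [0.6, -185.2]
tip [0.5072 0.0993 0.025 ] [-1.5, 134.9]
tip [0.5261 0.0187 0.025 ] [0.3, 52.1]
tip [ 0.5621 -0.1635  0.025 ] [-2.4, -133.6]
tip [ 0.5479 -0.0785  0.025 ] [1.5, -47.4]
0.08281030354216322 0.08620497157743466
[[-9.728e-01  2.317e-01 -5.000e-04]
 [ 2.317e-01  9.728e-01 -2.000e-03]
 [ 1.000e-04 -2.100e-03 -1.000e+00]]
[[259.0, 259.0], [379.0, 308.0], [530.0, 370.0], [293.0, 315.0], [345.0, 337.0], [479.0, 399.0], [414.0, 367.0]]
```

```bash
cat >> h.py <<'E'
O=np.array([.53668,-.03236]); A=np.radians(11.99)
T=np.array([np.cos(A),np.sin(A)]); Ey=np.array([-np.sin(A),np.cos(A)])
def W(x,y): return O+T*x/1e3+Ey*y/1e3
def to(x,y,z):
    ob=ctrl.get_obs(); M=R.from_rotvec(ob['eef_rot']).as_matrix()
    d=M.T@(np.r_[W(x,y),z]-ob['tool_pos']); a=np.degrees(np.arctan2(M[1,1],M[0,1]))
    p=ob['tool_pos'][:2]-O
    print('move tool mm',(d*1e3).round(1),'yaw',round(a-11.99,2),'tray pos',(p@T*1e3).round(1),(p@Ey*1e3).round(1),'z',ob['tool_pos'][2].round(4),'F',ob['force'].round(1),'open',round(ob['opening']*88,1),'t',ob['clock'])
E
python3 -m handwheel '[[[0,0,0,10.7,0.45],[0,0,0,10.7,0.45],[0,0,0,10.7,0.45],[0,0,0,10.7,0.45],[0,0,0,10.7,0.45]]]' 5
python3 -m handwheel '[[[0,0,0,10.7,0.45],[0,0,0,0.4,0.45]]]'
python3 -c "
from h import *
to(-1.3,126,.12);print(ctrl.get_obs()['joint_pos'])"
```

```text
clock: 0.72
tool_pos: [0.1563, 0.6562, 0.2379]
eef_rot: [1.739, 2.616, -0.002]
force: [0.1, 0.1, -0.5]
opening: 0.549
clock: 0.98
tool_pos: [0.1563, 0.6563, 0.2381]
eef_rot: [1.975, 2.443, -0.002]
force: [0.3, -0.6, -0.7]
opening: 0.55
move tool mm [-627.   226.6  118.6] yaw 0.11 tray pos -229.0 752.6 z 0.2381 F [ 0.3 -0.6 -0.7] open 48.4 t 0.975
[ 1.30008439e+00  2.64304894e-01  1.60468242e+00 -3.86107471e-05
  1.27370653e+00  1.08892770e+00]
```

```bash

python3 -m handwheel '[[[-0.042,0.015,0,0,0.45],[-0.042,0.015,0,0,0.45],[-0.042,0.015,0,0,0.45],[-0.042,0.015,0,0,0.45],[-0.042,0.015,0,0,0.45]]]'>/dev/null
python3 -m handwheel '[[[-0.042,0.015,0,0,0.45],[-0.042,0.015,0,0,0.45],[-0.042,0.015,0,0,0.45],[-0.042,0.015,0,0,0.45],[-0.042,0.015,0,0,0.45]]]'>/dev/null
python3 -m handwheel '[[[-0.042,0.015,0.02,0,0.45],[-0.042,0.015,0.02,0,0.45],[-0.042,0.015,0.02,0,0.45],[-0.042,0.015,0.02,0,0.45],[-0.039,0.016,0.02,0,0.45]]]'
python3 -m handwheel '[[[0,0,0,0,0.45],[0,0,0,0,0.45]]]' >/dev/null
python3 - <<'E'
from h import *
to(-1.3,126,.12); c=shot('side','s1'); print(ctrl.get_obs()['joint_pos'])
p=proj(c,[np.r_[W(-1.3,126),.12],np.r_[W(-1.3,126),.025]]);print(p)
x,y=p[1].astype(int); im=c['frame'][max(0,y-120):y+60,max(0,x-120):x+120]
cv2.imwrite('pics/s1c.png',cv2.resize(im,None,fx=3.3,fy=3.3,interpolation=cv2.INTER_CUBIC))
E
```

```text
clock: 2.85
tool_pos: [0.5084, 0.0889, 0.1381]
eef_rot: [1.973, 2.445, 0.0]
force: [0.7, 0.2, -0.6]
opening: 0.549
move tool mm [-0.3  1.7 18.7] yaw 0.07 tray pos -3.0 126.3 z 0.1387 F [ 0.3 -0.3 -0.6] open 48.7 t 3.1
[ 1.28778431e-01  4.90822956e-02  2.04426497e+00  4.35308896e-04
  1.04799130e+00 -8.25873017e-02]
[[186.64838259 160.08508736]
 [190.83341838 202.85237009]]
```

View pics/s1c.png

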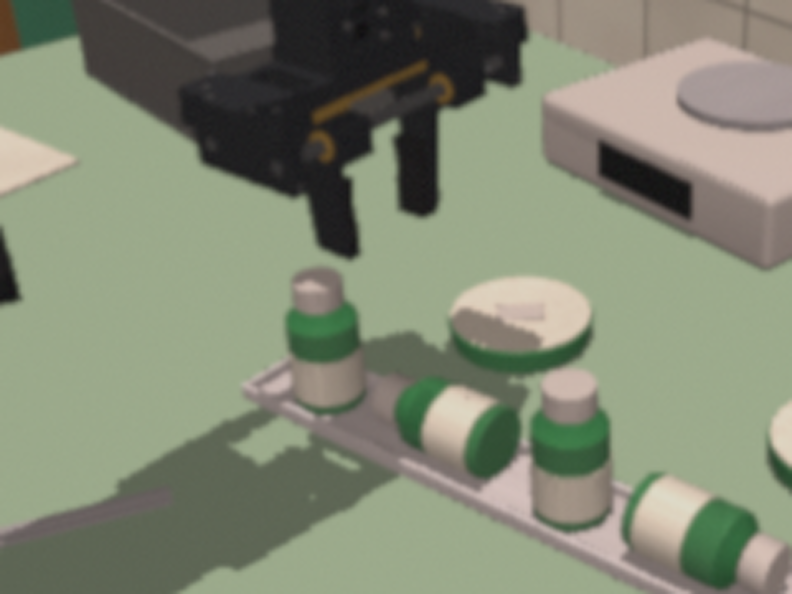

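Side view: the cap of jar_a is at about crop (388,392), i.e. original px (187.6,200.8). The top-view estimate predicts (190.8,202.9), which agrees once I allow for the body hiding part of the cap. The fingers straddle the lane, so I'm descending.

```bash

python3 -m handwheel '[[[-0.001,0.0015,0.03,0,0.45],[0,0,0.03,0,0.45],[0,0,0.02,0,0.45],[0,0,0.015,0,0.45],[0,0,0.01,0,0.45]]]'
python3 -m handwheel '[[[0,0,0.01,0,0.45],[0,0,0.008,0,0.45],[0,0,0,0,0.45]]]'
python3 - <<'E'
from h import *
to(-1.3,125,.015); c=shot('top','t1')
E
```

```text
clock: 3.78
tool_pos: [0.5096, 0.0904, 0.0336]
eef_rot: [1.975, 2.443, 0.001]
force: [0.4, -0.0, 0.3]
opening: 0.551
clock: 4.15
tool_pos: [0.5091, 0.0896, 0.0152]
eef_rot: [-1.977, -2.441, 0.001]
force: [-0.9, -0.8, -0.0]
opening: 0.547
move tool mm [0.  0.4 0.2] yaw 0.01 tray pos -1.7 125.0 z 0.0152 F [-0.9 -0.8 -0. ] open 48.1 t 4.15
```

Close gently at 5 N (30 mm cap → 0.66), commanding full closure so the force governs.

```bash

python3 -m handwheel '[[[0,0,0,0,0.6],[0,0,0,0,0.65],[0,0,0,0,0.8],[0,0,0,0,0.8],[0,0,0,0,0.8]]]' 5
python3 -m handwheel '[[[0,0,-0.003,0,0.8],[0,0,-0.005,0,0.8],[0,0,-0.006,0,0.8],[0,0,-0.006,0,0.8],[0,0,0,0,0.8]]]'
python3 - <<'E'
from h import *
to(-1.3,125,.015); c=shot('side','s2')
cv2.imwrite('pics/s2c.png',cv2.resize(c['frame'][82:262,70:310],None,fx=3.3,fy=3.3,interpolation=cv2.INTER_CUBIC))
E
```

```text
clock: 4.82
tool_pos: [0.5099, 0.0897, 0.016]
eef_rot: [1.977, 2.441, 0.001]
force: [0.2, -0.5, 1.2]
opening: 0.337
clock: 5.45
tool_pos: [0.51, 0.0899, 0.0365]
eef_rot: [1.977, 2.441, 0.002]
force: [0.2, 0.8, -0.4]
opening: 0.336
move tool mm [-0.1 -0.7 21.5] yaw 0.0 tray pos -0.7 125.1 z 0.0365 F [ 0.2  0.8 -0.4] open 29.6 t 5.45
```

View pics/s2c.png

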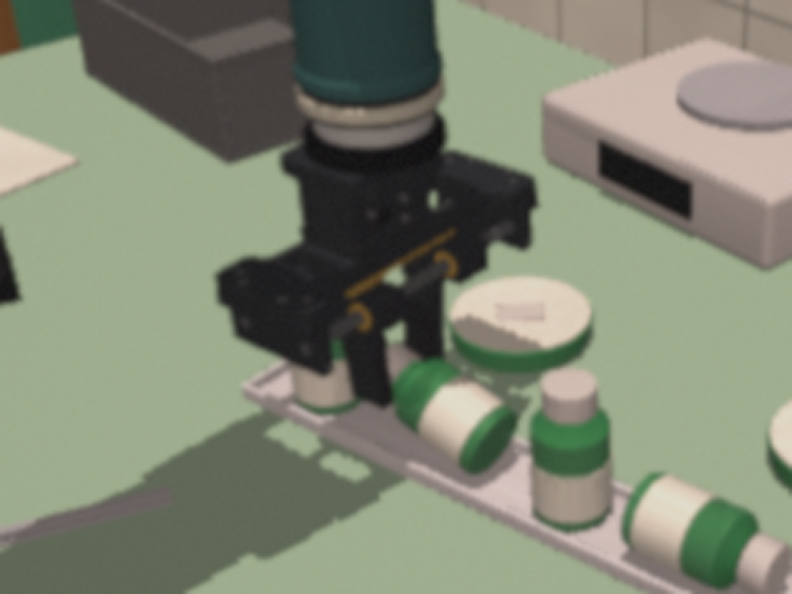

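The cap of jar_a is held (29.6 mm opening) and the jar is pivoting on its base. I'm continuing the lift while moving towards mid-gap.

```bash

python3 -m handwheel '[[[-0.001,0,-0.006,0,0.8],[-0.002,0,-0.006,0,0.8],[-0.003,0,-0.006,0,0.8],[-0.004,0,-0.006,0,0.8],[-0.004,0,-0.006,0,0.8]]]'
python3 -m handwheel '[[[-0.004,0,-0.006,0,0.8],[-0.004,0,-0.006,0,0.8],[-0.005,0,-0.006,0,0.8],[-0.005,0,-0.003,0,0.8],[0,0,0,0,0.8]]]'
python3 -m handwheel '[[[0,0,0,0,0.8],[0,0,0,0,0.8],[0,0,0,0,0.8],[0,0,0,0,0.8]]]'
python3 - <<'E'
from h import *
to(-1.3,93,.069); c=shot('side','s3')
cv2.imwrite('pics/s3c.png',cv2.resize(c['frame'][82:262,70:310],None,fx=3.3,fy=3.3,interpolation=cv2.INTER_CUBIC))
E
```

```text
clock: 6.12
tool_pos: [0.5125, 0.0756, 0.0662]
eef_rot: [1.977, 2.441, 0.0]
force: [0.1, -0.3, -0.9]
opening: 0.338
clock: 6.75
tool_pos: [0.5165, 0.058, 0.087]
eef_rot: [1.977, 2.441, 0.001]
force: [0.7, -0.0, -2.1]
opening: 0.337
clock: 7.25
tool_pos: [0.5161, 0.0585, 0.0866]
eef_rot: [-1.977, -2.442, 0.0]
force: [0.8, 0.0, -1.5]
opening: 0.338
move tool mm [-0.2 -0.  17.6] yaw 0.03 tray pos -1.3 93.2 z 0.0866 F [ 0.8  0.  -1.5] open 29.7 t 7.25
```

View pics/s3c.png

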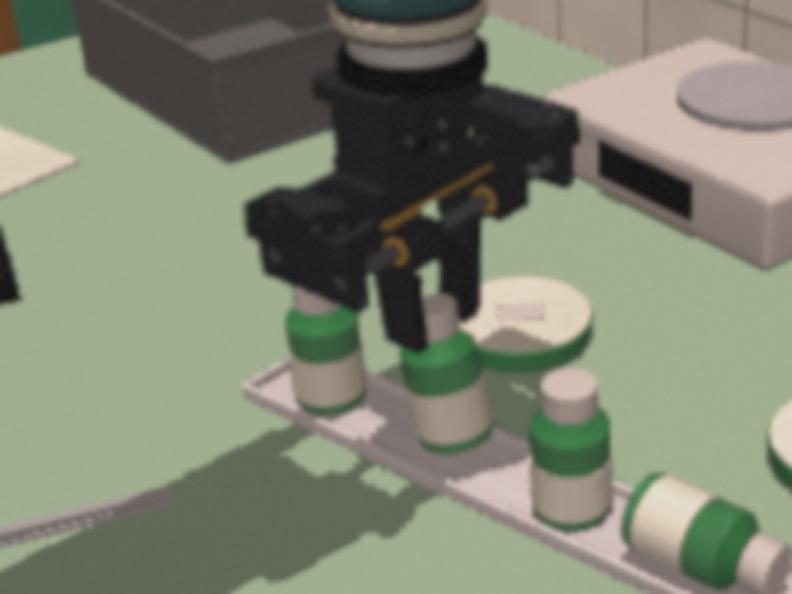

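Jar_a hangs at crop (447,390), tilted by about 10° with its base towards -y. Lowering it slowly on to the floor should straighten it.

```bash

python3 -m handwheel '[[[0,0,0.004,0,0.8],[0,0,0.004,0,0.8],[0,0,0.002,0,0.8],[0,0,0.002,0,0.8],[0,0,0,0,0.8]]]'
python3 -m handwheel '[[[0,0,0.0015,0,0.8],[0,0,0.001,0,0.8],[0,0,0,0,0.8]]]'
python3 -m handwheel '[[[0,0,0.001,0,0.8],[0,0,0.001,0,0.8],[0,0,0,0,0.8]]]'
python3 - <<'E'
from h import *
to(-1.3,93,.069); c=shot('side','s4')
cv2.imwrite('pics/s4c.png',cv2.resize(c['frame'][132:252,140:300],None,fx=4,fy=4,interpolation=cv2.INTER_CUBIC))
E
```

```text
clock: 7.92
tool_pos: [0.5162, 0.0584, 0.0747]
eef_rot: [-1.977, -2.442, 0.0]
force: [0.8, -0.1, -1.2]
opening: 0.337
clock: 8.3
tool_pos: [0.5179, 0.0583, 0.0739]
eef_rot: [1.975, 2.44, 0.003]
force: [-0.5, -0.3, 5.7]
opening: 0.338
clock: 8.68
tool_pos: [0.5181, 0.0583, 0.0721]
eef_rot: [1.975, 2.439, 0.004]
force: [-0.7, -1.1, 6.0]
opening: 0.341
move tool mm [ 0.5 -2.   3.1] yaw 0.02 tray pos 0.7 92.5 z 0.0721 F [-0.7 -1.1  6. ] open 30.0 t 8.675
```

View pics/s4c.png

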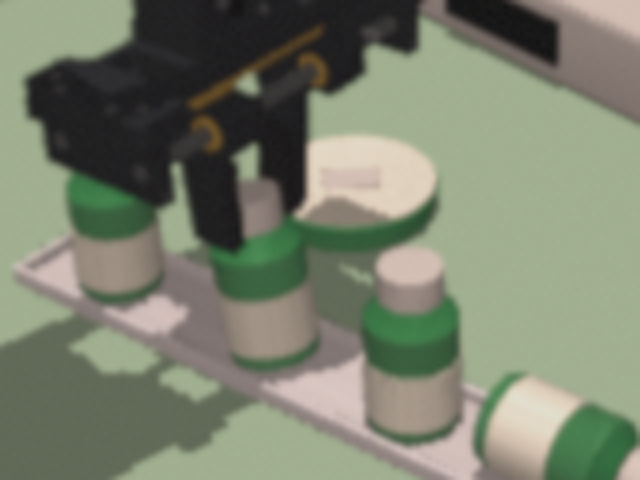

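Jar_a looks upright: its lean matches the perspective lean expected between stand_l and stand_m, and contact shows about 6 N. I'm relieving the press and opening gently.

```bash

python3 -m handwheel '[[[0,0,-0.001,0,0.8],[0,0,0,0,0.8]]]' 3
python3 -m handwheel '[[[0,0,0,0,0.64],[0,0,0,0,0.6],[0,0,0,0,0.5],[0,0,0,0,0.45],[0,0,0,0,0.45]]]' 
python3 -m handwheel '[[[0,0,-0.01,0,0.45],[0,0,-0.02,0,0.45],[0,0,-0.03,0,0.45],[0,0,-0.04,0,0.45],[0,0,-0.03,0,0.45]]]'
python3 -c "
from h import *
to(-2,-124.5,.12)"
```

```text
clock: 8.98
tool_pos: [0.5168, 0.0583, 0.0719]
eef_rot: [1.976, 2.441, 0.001]
force: [1.0, -0.7, 4.2]
opening: 0.336
clock: 9.6
tool_pos: [0.5161, 0.0584, 0.0711]
eef_rot: [-1.977, -2.441, 0.0]
force: [-0.4, 0.4, -0.2]
opening: 0.554
clock: 10.22
tool_pos: [0.5168, 0.0584, 0.2039]
eef_rot: [1.976, 2.44, 0.003]
force: [0.7, 0.2, 0.3]
opening: 0.549
move tool mm [-217.4   -1.7   84. ] yaw 0.01 tray pos -0.6 92.9 z 0.2039 F [0.7 0.2 0.3] open 48.3 t 10.225
```

```bash

python3 -m handwheel '[[[-0.044,0,0,0,0.45],[-0.044,0,0,0,0.45],[-0.044,0,0,0,0.45],[-0.044,-0.001,0,0,0.45],[-0.041,0,0,0,0.45]]]' >/dev/null
python3 -m handwheel '[[[0,0,0.03,0,0.45],[0,0,0.03,0,0.45],[0,0,0.02,0,0.45],[0,0,0,0,0.45],[0,0,0,0,0.45]]]' >/dev/null
python3 - <<'E'
from h import *
to(-2,-124.5,.12); c=shot('side','s5'); print(ctrl.get_obs()['joint_pos'].round(2))
cv2.imwrite('pics/s5c.png',cv2.resize(c['frame'][130:310,135:375],None,fx=3.3,fy=3.3,interpolation=cv2.INTER_CUBIC))
E
```

```text
move tool mm [-0.3 -0.7  2.4] yaw 0.03 tray pos -1.3 -124.2 z 0.1224 F [-0.1  0.3 -0. ] open 48.4 t 11.475
[-0.31  0.19  1.92 -0.    1.03 -0.52]
```

View pics/s5c.png

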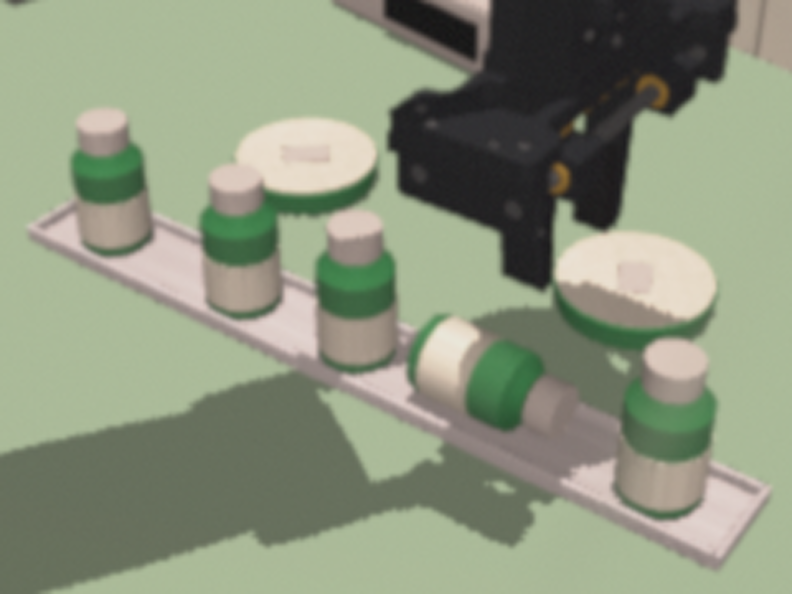

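Jar_a stands upright in its gap at crop (240,245). Jar_b's cap centre is at crop (553,405), original (302.6,252.7), which matches the estimate. I'm descending on it.

```bash

python3 -m handwheel '[[[0,0,0.03,0,0.45],[0,0,0.03,0,0.45],[0,0,0.015,0,0.45],[0,0,0.012,0,0.45],[0,0,0.008,0,0.45]]]'
python3 -m handwheel '[[[0,0,0.008,0,0.45],[0,0,0.004,0,0.45],[0,0,0,0,0.45]]]'
python3 -c "
from h import *
to(-2,-124.5,.015)"
python3 -m handwheel '[[[0,0,0,0,0.6],[0,0,0,0,0.65],[0,0,0,0,0.8],[0,0,0,0,0.8],[0,0,0,0,0.8]]]' 5
```

```text
clock: 12.15
tool_pos: [0.561, -0.1542, 0.0264]
eef_rot: [1.976, 2.441, 0.001]
force: [0.4, 0.1, 0.1]
opening: 0.554
clock: 12.52
tool_pos: [0.5602, -0.1541, 0.0141]
eef_rot: [-1.977, -2.441, 0.0]
force: [-0.7, -0.4, -0.3]
opening: 0.55
move tool mm [-0.6  0.3 -0.9] yaw 0.01 tray pos -2.3 -123.9 z 0.0141 F [-0.7 -0.4 -0.3] open 48.4 t 12.525
clock: 13.15
tool_pos: [0.5607, -0.1542, 0.0145]
eef_rot: [1.977, 2.441, 0.0]
force: [0.4, -0.2, 0.4]
opening: 0.336
```

```bash

python3 -m handwheel '[[[0,0,-0.003,0,0.8],[0,0,-0.005,0,0.8],[0,0,-0.006,0,0.8],[0,0,-0.006,0,0.8],[0.001,0,-0.006,0,0.8]]]'
python3 -m handwheel '[[[0.002,0,-0.006,0,0.8],[0.003,0,-0.006,0,0.8],[0.004,0,-0.006,0,0.8],[0.004,0,-0.006,0,0.8],[0.004,0.001,-0.006,0,0.8]]]'
python3 -m handwheel '[[[0.004,0.001,-0.006,0,0.8],[0.005,0,-0.006,0,0.8],[0.004,0,-0.004,0,0.8],[0,0,0,0,0.8],[0,0,0,0,0.8]]]'
python3 - <<'E'
from h import *
to(0,-92.7,.075); c=shot('side','s6')
cv2.imwrite('pics/s6c.png',cv2.resize(c['frame'][130:310,135:375],None,fx=3.3,fy=3.3,interpolation=cv2.INTER_CUBIC))
E
```

```text
clock: 13.78
tool_pos: [0.5601, -0.1531, 0.0407]
eef_rot: [1.977, 2.441, 0.0]
force: [0.5, 0.6, -1.6]
opening: 0.334
clock: 14.4
tool_pos: [0.5574, -0.1359, 0.0705]
eef_rot: [-1.977, -2.442, 0.0]
force: [-0.3, 0.4, -0.7]
opening: 0.339
clock: 15.02
tool_pos: [0.5557, -0.1233, 0.086]
eef_rot: [-1.977, -2.441, 0.0]
force: [0.4, 0.2, -2.0]
opening: 0.339
move tool mm [ 0.2  0.3 11. ] yaw 0.02 tray pos -0.3 -92.9 z 0.086 F [ 0.4  0.2 -2. ] open 29.9 t 15.025
```

View pics/s6c.png

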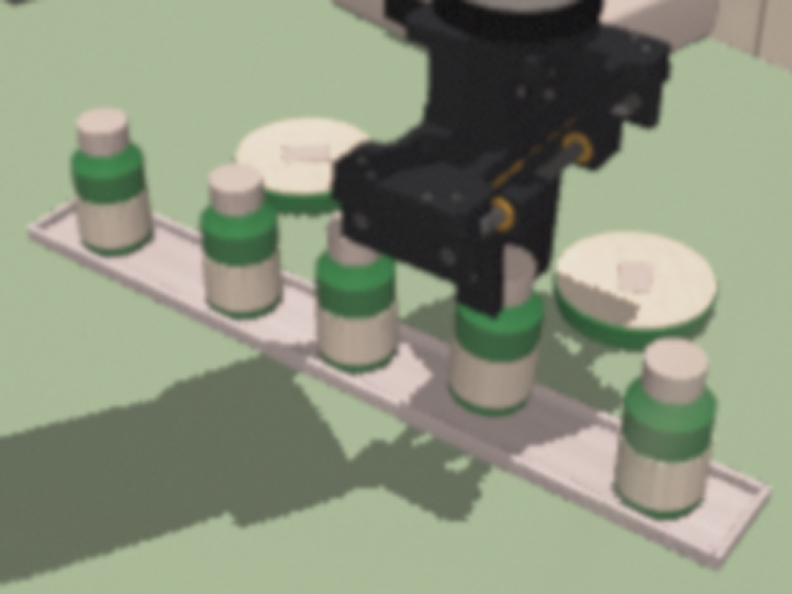

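Jar_b hangs nearly vertical at crop (495,345), clear of its neighbours. I'm lowering it.

```bash

python3 -m handwheel '[[[0,0,0.004,0,0.8],[0,0,0.004,0,0.8],[0,0,0.002,0,0.8],[0,0,0.001,0,0.8],[0,0,0,0,0.8]]]'
python3 -m handwheel '[[[0,0,0.0015,0,0.8],[0,0,0.001,0,0.8],[0,0,0,0,0.8]]]'
```

```text
clock: 15.7
tool_pos: [0.5558, -0.1233, 0.0751]
eef_rot: [-1.977, -2.441, 0.0]
force: [0.9, -0.3, -1.6]
opening: 0.338
clock: 16.08
tool_pos: [0.5559, -0.1233, 0.0727]
eef_rot: [1.977, 2.442, 0.0]
force: [-0.3, -0.4, -3.2]
opening: 0.337
```

```bash

python3 -m handwheel '[[[0,0,0.0015,0,0.8],[0,0,0,0,0.8]]]'
python3 -m handwheel '[[[0,0,0.0015,0,0.8],[0,0,0,0,0.8]]]'
```

```text
clock: 16.32
tool_pos: [0.5567, -0.1234, 0.0723]
eef_rot: [1.976, 2.441, 0.001]
force: [-0.4, 0.8, 4.5]
opening: 0.335
clock: 16.58
tool_pos: [0.5569, -0.1234, 0.071]
eef_rot: [1.976, 2.44, 0.002]
force: [-0.7, 2.5, 6.9]
opening: 0.336
```

```bash

python3 -m handwheel '[[[0,0,-0.001,0,0.8],[0,0,0,0,0.8]]]' 3
python3 -m handwheel '[[[0,0,0,0,0.64],[0,0,0,0,0.6],[0,0,0,0,0.5],[0,0,0,0,0.45],[0,0,0,0,0.45]]]' 
python3 -m handwheel '[[[0,0,-0.01,0,0.45],[0,0,-0.02,0,0.45],[0,0,-0.03,0,0.45],[0,0,-0.04,0,0.45],[0,0,-0.03,0,0.45]]]'
python3 -m handwheel '[[[0.05,0,-0.01,0,0.45],[0.06,0,0,0,0.45],[0.06,0,0,0,0.45],[0.06,0,0,0,0.45],[0.06,0,0,0,0.45]]]'
python3 -m handwheel '[[[0.05,0,0,0,0.45],[0.06,0,0,0,0.45],[0.06,0,0,0,0.45],[0.06,0,0,0,0.45],[0,0,0,0,0.45]]]'
python3 - <<'E'
from h import *
c=shot('top','t9');s=shot('side','s9')
a=c['frame'][150:270,180:395]; a=cv2.resize(a,(790,441),interpolation=cv2.INTER_CUBIC)
cv2.imwrite('pics/t9c.png',cv2.convertScaleAbs(a,alpha=1.4))
b=cv2.resize(s['frame'][130:310,135:375],None,fx=3.3,fy=3.3,interpolation=cv2.INTER_CUBIC); cv2.imwrite('pics/s9c.png',b)
E
```

```text
clock: 16.82
tool_pos: [0.5562, -0.1233, 0.071]
eef_rot: [1.977, 2.441, 0.001]
force: [0.2, 1.9, 3.4]
opening: 0.34
clock: 17.45
tool_pos: [0.5558, -0.1234, 0.0706]
eef_rot: [-1.977, -2.441, 0.0]
force: [0.8, -0.6, -0.3]
opening: 0.55
clock: 18.08
tool_pos: [0.5565, -0.1235, 0.2035]
eef_rot: [1.976, 2.44, 0.002]
force: [0.2, -0.8, 0.0]
opening: 0.547
clock: 18.7
tool_pos: [0.4951, 0.1621, 0.2119]
eef_rot: [1.977, 2.44, 0.002]
force: [0.5, -1.1, -0.7]
opening: 0.551
clock: 19.32
tool_pos: [0.4465, 0.3891, 0.2115]
eef_rot: [-1.97, -2.446, -0.003]
force: [0.6, -0.1, 0.5]
opening: 0.55
```

View pics/t9c.png

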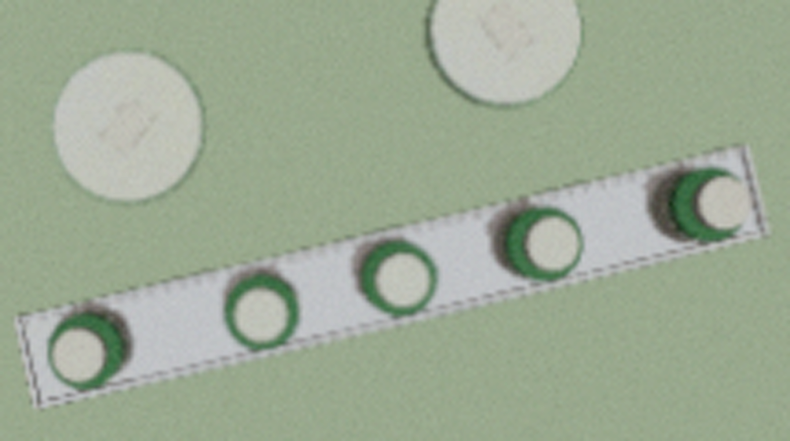

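View pics/s9c.png

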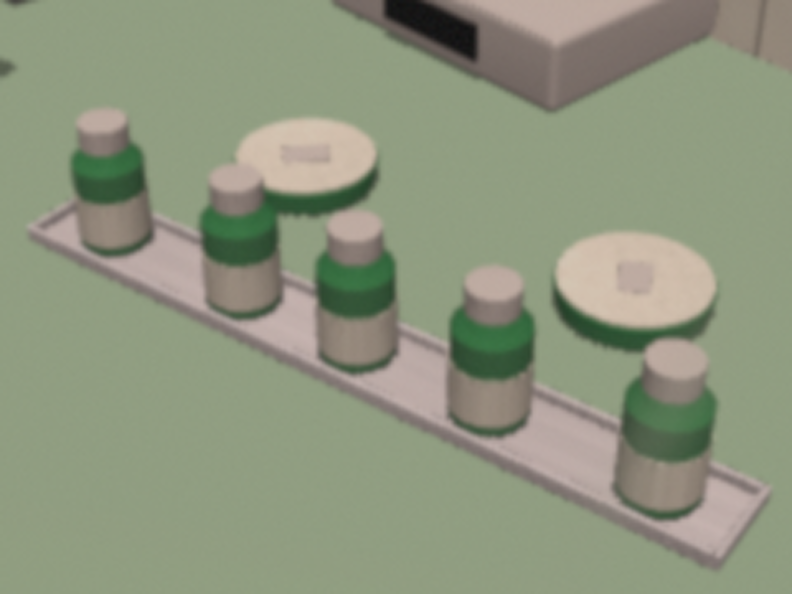

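Both jars are upright with all jars apart (top-crop cap centres at x = 80, 262, 405, 553 and 722). The standing jars and dishes look unmoved. Last step is a numeric check, then handing in.

```bash
python3 - <<'E'
from h import *
c=load('top0'); n=load('t9')
P=onz(n,[((x+.5)/3.674-.5+180,(y+.5)/3.674-.5+150) for x,y in[(78,354),(262,315),(405,279),(553,244),(722,202)]],.087)[:,:2]-O
print((P@T*1e3).round(1),(P@Ey*1e3).round(1))
for nm,a,b in(('top',c,n),('side',load('side0'),load('s9'))):
    d=cv2.absdiff(cv2.GaussianBlur(a['frame'],(5,5),0),cv2.GaussianBlur(b['frame'],(5,5),0)).max(2)
    for r in ([(205,265,188,212),(205,240,278,300),(190,220,362,388),(160,206,193,237),(135,182,295,340)] if nm=='top' else [(160,210,155,185),(192,245,228,258),(230,288,320,355)]):
        w=d[r[0]:r[1],r[2]:r[3]]; print(nm,r,w.mean().round(1),(w>25).mean().round(3))
print(ctrl.get_obs()['clock']); ctrl.sign_off()
E
```

```text
[ 0.8 -1.2  0.1  0.   0.7] [ 186.3   81.    -1.2  -86.4 -185.3]
top (205, 265, 188, 212) 2.2 0.0
top (205, 240, 278, 300) 2.1 0.0
top (190, 220, 362, 388) 2.2 0.0
top (160, 206, 193, 237) 2.3 0.0
top (135, 182, 295, 340) 2.3 0.0
side (160, 210, 155, 185) 1.7 0.006
side (192, 245, 228, 258) 1.7 0.008
side (230, 288, 320, 355) 1.4 0.0
19.425
the job is handed in; nothing more can be done
```

Both tipped jars now stand upright on the tray floor, one in each gap, and I handed the job in at 19.4 s. I gripped each cap across the lane at 5 N, lifted so the jar swung to hang, lowered it until contact showed (about 6–7 N) and let go.

**Final positions along the tray:** measured from the top view, jar_a is at y ≈ +81 mm and jar_b at y ≈ -86 mm. The standing jars read +186, -1 and -185 mm. The smallest gap between neighbouring jar bodies is about 38 mm.

**Nothing else moved:** before-and-after pictures show no change at the three standing jars or the two dishes beyond image noise.

**Checks that disagreed:**
- **Off centre:** jar_a stands about 12 mm off the middle of its gap and jar_b about 6 mm, both towards the middle jar. Jar_a hung about 10° off vertical with its base that way, so it straightened off centre when it touched down.
- **Touchdown height:** jar_a touched the floor about 2 mm higher than I calculated, which I put down to that lean.
- **Slip while pressing:** the pads seem to have slipped slightly on both caps as I pressed down. Jar_a's press also moved the tool about 2 mm sideways, and this went once I eased off.

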